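Fill the gift box with wooden balls and fit its lid

ROBOT

A 6-joint arm with a two-finger parallel gripper is mounted at the origin on the work surface. World frame = base frame: x ahead of the robot, y to its left, z up, the work surface at z = 0. Lengths are in mm, angles in degrees, forces in N, time in s.
With the tool pointing down it reaches from about 350 to 850 mm from the base axis. Payload 8.1 kg.
Tool frame: the origin (TCP) lies on the centre line of the jaws, within the pads' length; the fingertips stand 19 mm ahead of it and the grasp point (between the pads) is the TCP (r.tip_reach is the z of the fingertips in the tool frame, in mm); z points along the fingers, y is the line along which they close (so a half turn about z gives the same grasp; the last joint's range is limited). The gripper opens to 85 mm and grips with 20 to 120 N. Pads are 22 mm wide; open, the fingers measure 114 mm over their backs; the gripper's body (76 mm by 85 mm) begins 54 mm behind the grasp point. The pads swing forward as they close: fully open they stand 13 mm farther back than shut.
Start: joints at [-76.742, 7.471, 85.268, -0, 87.261, -4.893], TCP at [186.937, -570.14, 250.292] pointing down, gripper open.
Joint ranges: [-169.43, 169.43], [-51.17, 129.36], [1.28, 143.12], [-76.62, 256.62], [0, 156.53], [-152.29, 152.29]. Speed limits (degrees/s): [136.94, 136.94, 159.86, 180, 180, 180].

INTERFACE

Orientations are given as [roll, pitch, yaw] about the fixed x, y, z axes, in that order (R = Rz(yaw) Ry(pitch) Rx(roll)).
In Python, from bench import r gives the robot as it stands. The module is installed in compiled form; this text tells all that it offers.
- The arm moves only by the shell command python3 -m handwheel 'ROWS' [FORCE]. ROWS is JSON, a list of rows, each a list of 7 numbers: the shift along the tool's x, y, z in m, then the turn, a rotation vector about the tool's x, y, z in degrees, then the finger opening in m, from 0 to 0.0854. In form: [[tx, ty, tz, ax, ay, az, claw], ...]. A call has 1 to 8 rows; each row shifts and turns the commanded pose from where the row before left it, along the tool's axes as they then stand; what a row does not reach is not made up. A row lasts 1/12 s, in which the tool goes at most 41.7 mm and 7.16 degrees, less where a joint would pass 70% of its speed; a pose out of reach is approached as far as the arm can. A call with a gripper value outside its range is refused whole. The fingers move at their own pace and stop on an object; FORCE is the grip in N (left out, the last holds). Time passes only in rows, so rows that do not move let the fingers close. It gives the time, the measured TCP pose, the force, the opening and the grip force at its end, in the units of the state.
- r.sense(): the state, without advancing time (a new reading comes with each control period).
- r.snapshot(name): name is "scene" or "top" or "wrist"; returns (picture, depth): 480x640x3 uint8, blue, green, red; 480x640 float32, mm along the optical axis (not along the pixel's ray), 0 where there is no reading.
- r.calibration(name): a dict with "vfov" (degrees; the focal length in pixels is half the picture's height over the tangent of half this angle, whatever the lens; pixels are square), "cx", "cy" (the principal point, pixels), "dist" ([k1, k2, p1, p2, k3] as OpenCV has them; the pictures are not rectified), "rvec" (rotation vector, rad) and "tvec" (3), from world to camera coordinates, as OpenCV has them; the wrist camera has in their place "tool_from_camera" (4x4, takes a point from camera to tool coordinates, whose origin is the TCP and whose axes are the flange's). Camera axes: x right, y down, z forward; pixel columns grow to the right and rows downward; lengths in mm; the calibration is good to about 2 mm. A picture is of the moment at which its call begins: read the wrist's pose just before it. calibration takes no time and is no camera call.
- r.hand_in(): hands the job in; it is judged then, once.
The state is a dict: "time": time; "joint_pos": joint angles; "qd": joint speeds; "joint_efforts": joint torques, N m; "tool_pos": TCP position; "tcp_rot": TCP orientation; "ft_force": force on the tool from outside, world axes, zero at the start; "wrist_torque": the same for the moment, N m; "finger_gap": finger opening in mm; "grip_force": force on a finger pad.
Only numpy, scipy, OpenCV 4.12 (cv2) and the standard library are available. Lean on these libraries where they do the work, as an engineer would, in place of code of your own. Each camera call takes 0.05 s, during which the arm holds its last target. There are 200 camera calls.

TASK

Lift the wooden cup by its leaning handle and tip all six wooden balls out of it into the gift box, then stand the empty cup upright on the desk again. Then fit the flat lid into the box's mouth so that it sits fully home, flat and square on its ledge. Leave the jar and the stack of coasters where they are.

Things in the scene. Friction and masses are not known exactly. Their poses are not given: they have to be found in the camera images.
- box: Open plywood gift box on a thin black rubber mat; fixed, it does not shift. Outside 146 (its x) x 126 (its y) x 62 mm high, inside 116 x 96 mm, floor 6 mm thick. Origin: centre of its underside, on the desk; z up.
- box_seat (a point): Centre of the box's mouth at ledge height, 52 mm above the desk; axes as the box's. A level ledge 8 mm wide runs round the inside here; above it is the 10 mm deep pocket for the lid, 132 x 112 mm between 7 mm thick square-edged walls with no lead-in, up to the rim at 62 mm. The lid's underside belongs here.
- lid: The box's loose plywood lid, lying on the desk: plate 128 (its x) x 108 (its y) x 10 mm, 2 mm play per side in the pocket, fits either way round; seated, its top is flush with the rim. Origin: centre of the underside; z up. On top, in the middle, a bar handle along x, 70 x 14 mm, from z = 10 to 40 mm. 100 to 200 g.
- cup: Loose wooden cup, a flared round dish: outer radius 41 mm at the foot, 66 at the rim, 56 mm high, straight wall 4 mm, bottom 5 mm. Origin: centre of its underside; z up. Its flat handle is on its -x side and at the start points roughly away from the robot (cup yaw within 0.5 rad of 180 degrees). 130 to 210 g, plus six loose balls of 11 g.
- cup_grip (a point): Good pinching point on the centre line of the cup's handle, at (-97, 0, 88) mm in the cup's frame, axes as the cup's. The handle is a straight flat bar 12 mm thick (along cup y), 24 mm wide, leaning outward 40 degrees from vertical: from the rim at (-62, 0, 46) along (-0.643, 0, 0.766) for 95 mm; top at z = 126 mm.
- cup_lip (a point): Pouring lip: point of the cup's rim straight across from the handle, at (66, 0, 56) mm in the cup's frame. The balls roll freely; they start to leave over the lip when the cup leans past about 66 degrees (the slope of its wall), and about 85 degrees empties it.
- ball0: One of the six plain wooden balls, 27 mm across, 11 g, at the start in the cup, in one layer. Origin: its centre (its axes mean nothing).
- ball1: One of the six plain wooden balls, 27 mm across, 11 g, at the start in the cup, in one layer. Origin: its centre (its axes mean nothing).
- ball2: One of the six plain wooden balls, 27 mm across, 11 g, at the start in the cup, in one layer. Origin: its centre (its axes mean nothing).
- ball3: One of the six plain wooden balls, 27 mm across, 11 g, at the start in the cup, in one layer. Origin: its centre (its axes mean nothing).
- ball4: One of the six plain wooden balls, 27 mm across, 11 g, at the start in the cup, in one layer. Origin: its centre (its axes mean nothing).
- ball5: One of the six plain wooden balls, 27 mm across, 11 g, at the start in the cup, in one layer. Origin: its centre (its axes mean nothing).
- jar: Bystander: small glass jar with a lid, radius 36 mm, 90 mm high; origin: centre of its underside.
- coasters: Bystander: stack of round wooden coasters, radius 46 mm, 39 mm high; origin: centre of its underside.
There are look-alikes about, which are no part of the job. Leave any turquoise look-alike of the lid alone.

How it is judged (in metres and radians):
On the way, in this order (a step that is already met when the one before it is completed fails the run):
1. the cup is held tipped (more than 50 degrees) at the box (angle between cup's own z axis and vertical above 0.87 rad and horizontal distance between cup and box below 0.18 m and height (world z) of cup above 0.03 m), for 0.1 s.
2. all six balls are in the box (x of ball0 in the frame of box between -0.06 and 0.06 m and y of ball0 in the frame of box between -0.05 and 0.05 m and z of ball0 in the frame of box between 0 and 0.05 m and x of ball1 in the frame of box between -0.06 and 0.06 m and y of ball1 in the frame of box between -0.05 and 0.05 m and z of ball1 in the frame of box between 0 and 0.05 m and x of ball2 in the frame of box between -0.06 and 0.06 m and y of ball2 in the frame of box between -0.05 and 0.05 m and z of ball2 in the frame of box between 0 and 0.05 m and x of ball3 in the frame of box between -0.06 and 0.06 m and y of ball3 in the frame of box between -0.05 and 0.05 m and z of ball3 in the frame of box between 0 and 0.05 m and x of ball4 in the frame of box between -0.06 and 0.06 m and y of ball4 in the frame of box between -0.05 and 0.05 m and z of ball4 in the frame of box between 0 and 0.05 m and x of ball5 in the frame of box between -0.06 and 0.06 m and y of ball5 in the frame of box between -0.05 and 0.05 m and z of ball5 in the frame of box between 0 and 0.05 m), for 0.2 s.
3. the cup stands upright on the desk, let go (angle between cup's own z axis and vertical below 0.1 rad and height (world z) of cup between -0.006 and 0.006 m and linear speed of cup below 0.03 m/s and contact force between cup and the fingers below 0.1 N), for 0.2 s.
At the end, for the whole second after the job is handed in: All six balls in the box below its ledge; cup upright on the desk (6 mm, 0.1 rad), let go, at rest; lid in the pocket right side up and at rest: centre within 6 mm, underside within 3 mm of the ledge, level with the box within 0.03 rad, square within 0.08 rad (either way round) (all of step 2 and all of step 3 and horizontal distance between lid and box_seat below 0.006 m and z of lid in the frame of box_seat between -0.004 and 0.003 m and angle between the z axis of lid and the z axis of box, either way round below 0.03 rad and angle between the x axis of lid and the x axis of box, either way round below 0.08 rad and angle between lid's own z axis and vertical below 0.2 rad and linear speed of lid below 0.02 m/s); the robot touches nothing.
It fails at once if the jar moved more than 30 mm (distance of jar from where it was at the start of the episode above 0.03 m).
It fails at once if the coasters moved more than 30 mm (distance of coasters from where it was at the start of the episode above 0.03 m).
It also fails if it takes over 72 s, if anything falls off the work surface, if the arm or the gripper's body presses on something with over 40 N, if the wrist force passes 120 N, or if a joint passes its speed limit or range.

## Working session

There is one attempt and no reset: what is moved stays moved. The work goes in short steps, Python scripts to look and compute and a shell command to move; the robot and the scene stay as the last step left them, time stands still between calls to the robot, and variables do not carry over. Pictures are saved under pics/ and viewed, at most 13 in all, crops included, and the job is handed in when it is done.

```bash
mkdir -p pics; cat > h.py <<'E'
import numpy as np,cv2
from bench import r
from scipy.spatial.transform import Rotation as R
def snap(n,f=None):
    s=r.sense(); im,d=r.snapshot(n)
    if f: cv2.imwrite('pics/'+f,im)
    return im,d,s
def cam(n,s=None):
    c=r.calibration(n); f=240/np.tan(np.radians(c['vfov']/2))
    K=np.array([[f,0,c['cx']],[0,f,c['cy']],[0,0,1]])
    if 'rvec' in c:
        Rm=cv2.Rodrigues(np.array(c['rvec'],float))[0]; T=np.eye(4);T[:3,:3]=Rm.T;T[:3,3]=-Rm.T@np.array(c['tvec'],float).ravel()
    else:
        W=np.eye(4);W[:3,:3]=R.from_euler('xyz',s['tcp_rot'],degrees=True).as_matrix();W[:3,3]=s['tool_pos'];T=W@np.array(c['tool_from_camera'])
    return K,np.array(c['dist'],float),T
def cloud(n,d,s=None):
    K,D,T=cam(n,s)
    v,u=np.mgrid[0:480,0:640]
    p=cv2.undistortPoints(np.stack([u,v],-1).reshape(-1,1,2).astype(float),K,D).reshape(480,640,2)
    P=np.dstack([p*d[...,None],d])@T[:3,:3].T+T[:3,3]
    P[d==0]=np.nan
    return P
def onplane(n,uv,z,s=None):
    K,D,T=cam(n,s)
    p=cv2.undistortPoints(np.array(uv,float).reshape(-1,1,2),K,D).reshape(-1,2)
    ray=np.c_[p,np.ones(len(p))]@T[:3,:3].T
    return T[:3,3]+ray*((z-T[2,3])/ray[:,2])[:,None]
E
python3 - <<'E'
from h import *
a,d,s=snap('top','top0.png'); b,e,_=snap('scene','scene0.png')
np.savez('s0.npz',a=a,d=d,b=b,e=e); print(s)
E
```

```text
{'time': 0.0, 'joint_pos': array([-7.67430554e+01,  7.51297279e+00,  8.53313336e+01,  8.48502393e-04,
        8.72623194e+01, -4.89212432e+00]), 'qd': array([-0.03572641,  0.17924726,  0.07402317,  0.02485221,  0.02472575,
        0.0436508 ]), 'joint_efforts': array([-6.92348804e-04, -5.69408548e+01, -5.00545406e+01, -1.89120633e-04,
        1.47605682e-02, -8.34585563e-06]), 'tool_pos': array([ 186.80740762, -569.61921706,  249.2469837 ]), 'tcp_rot': array([-1.79893835e+02, -9.93740351e-03,  1.81490184e+01]), 'ft_force': array([-0.47506772,  0.94677156, -0.89019242]), 'wrist_torque': array([-0.01162789,  0.01895847, -0.00269977]), 'grip_force': 0.0, 'finger_gap': 85.20027344140213}
```

View pics/top0.png

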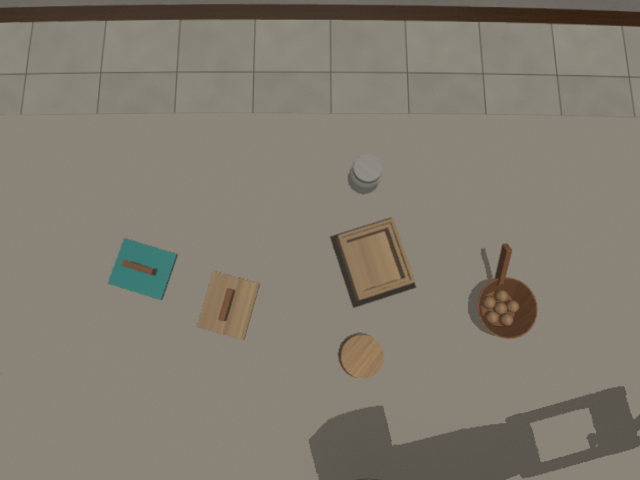

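View pics/scene0.png

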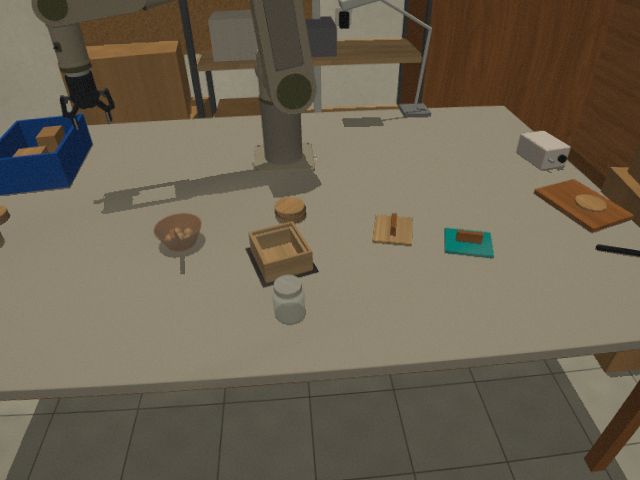

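The top view shows the cup at (508,308) with its handle tip near (506,247), the box at (375,262), the lid at (229,305), the turquoise look-alike at (143,268), the jar at (367,170) and the coasters at (362,356). The scene view agrees with this.

```bash
cat > m.py <<'E'
from h import *
z=np.load('s0.npz'); a,d=z['a'],z['d']; P=cloud('top',d)
def reg(n,u0,u1,v0,v1,zl,zh,rect=True):
    m=np.zeros((480,640),bool); m[v0:v1,u0:u1]=1
    with np.errstate(invalid='ignore'): m&=(P[...,2]>zl)&(P[...,2]<zh)
    q=P[m]; 
    (c,sz,an)=cv2.minAreaRect(q[:,:2].astype(np.float32)); cc,rr=cv2.minEnclosingCircle(q[:,:2].astype(np.float32))
    print(n,len(q),'rect',np.round(c,1),np.round(sz,1),round(an,1),'circ',np.round(cc,1),round(rr,1),'z',np.round(np.percentile(q[:,2],[1,10,50,90,99]),1))
    return q
print('desk z',np.nanmedian(P[380:400,200:260,2]))
reg('boxrim',325,420,210,310,56,70)
reg('lid',190,270,265,345,5,16); reg('lidbar',190,270,265,345,25,50)
reg('cuprim',470,545,270,345,46,64)
reg('handle',480,530,235,285,64,140)
reg('jar',345,390,145,195,60,120); reg('coast',335,390,330,385,30,50)
reg('turq',100,185,230,305,5,16)
h=reg('htop',480,530,235,285,100,140);print(h.mean(0))
h=reg('hmid',480,530,235,285,75,100);print(h.mean(0))
E
python3 m.py; python3 -c "
import cv2;a=cv2.imread('pics/top0.png');cv2.imwrite('pics/c1.png',cv2.resize(a[200:350,320:550],None,fx=3.4,fy=3.4,interpolation=2))"
```

```text
desk z 0.33150913145027516
boxrim 849 rect [586.8 -19.3] [144.8 126.6] 17.8 circ [586.5 -19.2] 94.9 z [56.4 59.1 61.7 63.9 65.9]
lid 2602 rect [488.7 295.3] [167.8 156.8] 83.9 circ [496.7 300.8] 105.2 z [ 5.8  8.  10.3 12.7 14.6]
lidbar 252 rect [490.1 303.8] [14.6 69.9] 74.7 circ [489.8 302.8] 35.0 z [26.6 34.4 39.8 42.3 44.2]
cuprim 724 rect [ 480.6 -298.8] [129.3 131. ] 52.7 circ [ 488.9 -297.9] 74.4 z [46.2 47.7 53.9 57.6 62.4]
handle 345 rect [ 575.  -282.4] [70.1 14.8] 10.1 circ [ 574.7 -280.7] 35.1 z [ 65.2  70.5  97.3 120.9 125.6]
jar 809 rect [ 7.753e+02 -3.000e-01] [65.  64.3] 32.7 circ [ 7.76e+02 -7.00e-01] 34.7 z [60.7 64.7 88.8 91.4 93.3]
coast 1484 rect [380.4  12.5] [90.2 89.8] 45.7 circ [379.9  13.2] 46.2 z [32.3 36.8 39.4 41.6 43.6]
turq 2493 rect [574.5 504.6] [163.1 169. ] 2.6 circ [570.4 496. ] 106.8 z [ 5.7  7.8 10.2 12.6 14.5]
htop 158 rect [ 590.6 -279.5] [38.5 14.5] 11.2 circ [ 589.9 -276.2] 19.3 z [100.2 103.6 113.7 122.7 126.2]
[ 591.15447949 -277.73210456  113.60540936]
hmid 135 rect [ 574.4 -281.8] [50.4 13.6] 10.7 circ [ 574.4 -281.6] 25.4 z [75.5 77.2 87.1 97.3 99.6]
[ 569.22832749 -280.42511199   87.51001497]
```

View pics/c1.png

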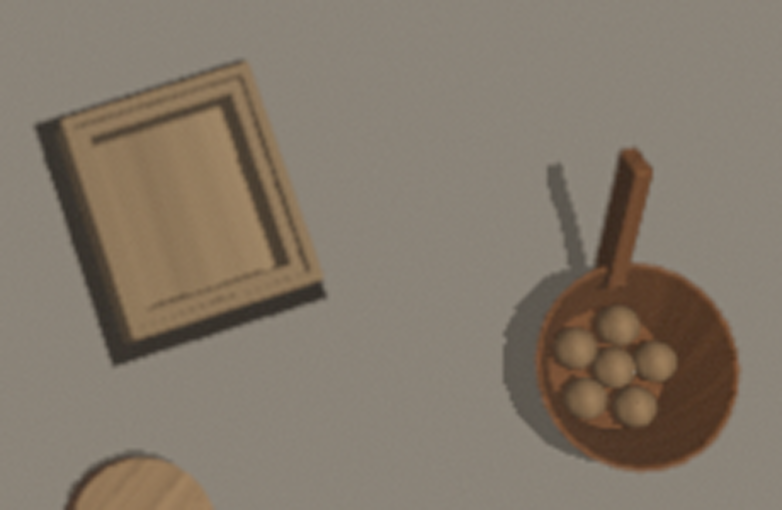

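The crop confirms the box's long axis at about 18°, the handle leaning at about 10° and six balls in the cup. Next I'll refine the cup pose and set up the pregrasp.

```bash
cat > cup.py <<'E'
from h import *
from scipy.optimize import least_squares
def cupfit(P,u0,u1,v0,v1,hsv=None):
    m=np.zeros((480,640),bool); m[v0:v1,u0:u1]=1
    with np.errstate(invalid='ignore'): rm=m&(P[...,2]>50)&(P[...,2]<62); hm=m&(P[...,2]>72)&(P[...,2]<135)
    q=P[rm]; hq=P[hm]
    f=lambda p:np.hypot(q[:,0]-p[0],q[:,1]-p[1])-64
    s=least_squares(f,q[:,:2].mean(0),loss='soft_l1',f_scale=2)
    vx,vy,x0,y0=cv2.fitLine(hq[:,:2].astype(np.float32),cv2.DIST_HUBER,0,.01,.01).ravel()
    c=s.x; ang=np.degrees(np.arctan2(vy,vx)); off=(c[0]-x0)*-vy+(c[1]-y0)*vx
    print('rim c',c.round(1),'res',np.median(abs(s.fun)).round(2),'handle ang',ang.round(2),'line off',off.round(1), 'dir from centre',np.degrees(np.arctan2(*(hq.mean(0)-np.r_[c,0])[1::-1])).round(2))
    return c,hq
E
python3 - <<'E'
from cup import *
z=np.load('s0.npz');P=cloud('top',z['d'])
c,h=cupfit(P,470,550,235,345)
print(cam('top')[2][:3,3])
e=np.r_[np.cos(np.radians(10.5)),np.sin(np.radians(10.5))]
for lo in range(70,130,10):
    k=(h[:,2]>lo)&(h[:,2]<=lo+10); t=(h[k,:2]-c)@e; w=(h[k,:2]-c)@[-e[1],e[0]]
    print(lo,k.sum(),t.min().round(),t.max().round(),w.min().round(1),w.max().round(1))
E
```

```text
rim c [ 480.8 -297.2] res 1.88 handle ang 11.24 line off -0.1 dir from centre 10.37
[ 460.08344257  116.67103976 1017.72346803]
70 40 68.0 103.0 -8.7 4.8
80 53 72.0 111.0 -8.7 4.7
90 55 82.0 120.0 -8.7 4.4
100 55 92.0 129.0 -10.0 4.1
110 62 101.0 130.0 -9.7 4.6
120 41 109.0 123.0 -9.5 4.0
```

```bash
cat >> h.py <<'E'
from scipy.linalg import logm,expm
def pose(p,Rm): T=np.eye(4);T[:3,:3]=Rm;T[:3,3]=p;return T
def cur():
    s=r.sense(); return pose(s['tool_pos'],R.from_euler('xyz',s['tcp_rot'],degrees=True).as_matrix())
def tool(az,tilt):  # x_tool azimuth az, tool down turned by tilt about tool y (tilt>0: fingers point outward along az)
    return (R.from_euler('z',az,degrees=True)*R.from_euler('x',180,degrees=True)*R.from_euler('y',tilt,degrees=True)).as_matrix()
def plan(T0,T1,n):
    D=expm(np.real(logm(np.linalg.inv(T0)@T1))/n)
    print(n,'x',(D[:3,3]/1000).round(4).tolist(),R.from_matrix(D[:3,:3]).as_rotvec(degrees=True).round(2).tolist(),
      'mm/row',np.linalg.norm(D[:3,3]).round(1))
def st():
    s=r.sense(); j=s['joint_pos']
    with open('samp.txt','a') as f: f.write(' '.join(map(str,[*j,*s['tool_pos'],*s['tcp_rot']]))+'\n')
    print('t',round(s['time'],2),'j',j.round(1).tolist(),'p',np.round(s['tool_pos'],1).tolist(),'rot',np.round(s['tcp_rot'],2).tolist(),'F',np.round(s['ft_force'],1).tolist(),'gap',round(s['finger_gap'],1),'gf',round(s['grip_force'],1))
E
python3 - <<'E'
from h import *
st(); G=np.array([577.6,-281.5,88]); Rt=tool(10.8,-45)
plan(cur(),pose(G-100*Rt[:,2],Rt),16)
E
```

```text
t 0.1 j [-76.7, 7.5, 85.3, 0.0, 87.3, -4.9] p [186.8, -569.7, 249.3] rot [-179.9, -0.01, 18.15] F [0.0, 0.7, 0.1] gap 85.6 gf 0.0
16 x [0.0334, -0.0108, -0.0065] [0.17, -2.81, 0.44] mm/row 35.7
```

```bash
python3 -m handwheel '[[0.0334,-0.0108,-0.0065,0.17,-2.81,0.44,0.06],[0.0334,-0.0108,-0.0065,0.17,-2.81,0.44,0.06],[0.0334,-0.0108,-0.0065,0.17,-2.81,0.44,0.06],[0.0334,-0.0108,-0.0065,0.17,-2.81,0.44,0.06],[0.0334,-0.0108,-0.0065,0.17,-2.81,0.44,0.06],[0.0334,-0.0108,-0.0065,0.17,-2.81,0.44,0.06],[0.0334,-0.0108,-0.0065,0.17,-2.81,0.44,0.06],[0.0334,-0.0108,-0.0065,0.17,-2.81,0.44,0.06]]'
python3 -c "from h import *;st()"
python3 -m handwheel '[[0.0334,-0.0108,-0.0065,0.17,-2.81,0.44,0.06],[0.0334,-0.0108,-0.0065,0.17,-2.81,0.44,0.06],[0.0334,-0.0108,-0.0065,0.17,-2.81,0.44,0.06],[0.0334,-0.0108,-0.0065,0.17,-2.81,0.44,0.06],[0.0334,-0.0108,-0.0065,0.17,-2.81,0.44,0.06],[0.0334,-0.0108,-0.0065,0.17,-2.81,0.44,0.06],[0.0334,-0.0108,-0.0065,0.17,-2.81,0.44,0.06],[0.0334,-0.0108,-0.0065,0.17,-2.81,0.44,0.06]]'
python3 -m handwheel '[[0,0,0,0,0,0,0.06],[0,0,0,0,0,0,0.06]]'
python3 - <<'E'
from h import *
st(); a,d,s=snap('wrist','w1.png'); P=cloud('wrist',d,s); np.save('w1.npy',P)
b,e,_=snap('top'); np.savez('s1.npz',a=b,d=e)
E
```

```text
time: 0.77
tool_pos: [423.0, -409.0, 256.8]
tcp_rot: [-179.4, 22.6, 14.7]
ft_force: [0.4, -0.1, -0.1]
finger_gap: 60.0
grip_force: 0.0
t 0.77 j [-38.8, 18.8, 74.4, -18.0, 100.8, 35.4] p [423.0, -409.0, 256.8] rot [-179.41, 22.62, 14.68] F [0.4, -0.1, -0.1] gap 60.0 gf 0.0
time: 1.43
tool_pos: [635.5, -277.3, 166.4]
tcp_rot: [-179.9, 43.7, 11.3]
ft_force: [0.9, -1.1, -0.7]
finger_gap: 59.9
grip_force: 0.0
time: 1.6
tool_pos: [633.9, -278.9, 161.7]
tcp_rot: [-179.7, 43.9, 11.5]
ft_force: [-0.7, -0.7, -0.9]
finger_gap: 60.1
grip_force: 0.0
t 1.6 j [-18.3, 68.5, 19.5, -25.9, 129.0, 50.7] p [633.9, -278.9, 161.7] rot [-179.68, 43.92, 11.47] F [-0.7, -0.7, -0.9] gap 60.1 gf 0.0
```

View pics/w1.png

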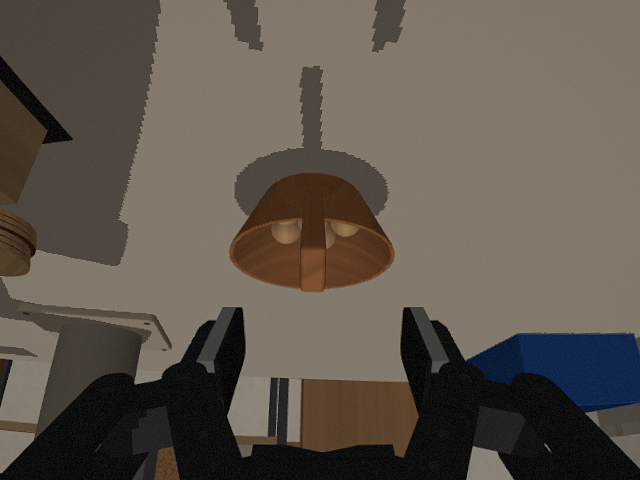

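The wrist view shows the cup head-on, with the handle's top end at about (313,290) between the open jaws (midpoint about column 322). I'll measure the handle from this cloud and from a fresh top view.

```bash
python3 - <<'E'
from cup import *
P=np.load('w1.npy'); s=r.sense()
m=np.zeros((480,640),bool); m[165:295,225:400]=1
with np.errstate(invalid='ignore'): hm=m&(P[...,2]>70)&(P[...,2]<130)
hm[:,:295]=0; hm[:,335:]=0
h=P[hm]; print(len(h)); vx,vy,x0,y0=cv2.fitLine(h[:,:2].astype(np.float32),cv2.DIST_HUBER,0,.01,.01).ravel(); print('ang',np.degrees(np.arctan2(vy,vx)),x0,y0)
e=np.r_[np.cos(np.radians(10.8)),np.sin(np.radians(10.8))]; c=np.r_[480.8,-297.2]
for lo in range(70,130,10):
    k=(h[:,2]>lo)&(h[:,2]<=lo+10); t=(h[k,:2]-c)@e; w=(h[k,:2]-c)@[-e[1],e[0]]
    print(lo,k.sum(),np.percentile(t,[2,50,98]).round(1),np.percentile(w,[2,50,98]).round(1))
q=P[m&(np.nan_to_num(P[...,2])>52)&(np.nan_to_num(P[...,2])<60)]
f=lambda p:np.hypot(q[:,0]-p[0],q[:,1]-p[1])-64.5
o=least_squares(f,[480,-297],loss='soft_l1',f_scale=2);print('rim w',o.x,np.median(abs(o.fun)))
T=cur()
for G in ([577.6,-281.5,88],):
    print('grip in tool',(np.linalg.inv(T)@np.r_[G,1]).round(1))
E
```

```text
1981
ang 9.354498 600.42377 -280.5429
70 149 [ 96.6 101.3 105.2] [-11.1  -5.5   0.2]
80 184 [105.1 109.3 113.4] [-11.3  -5.7   0.1]
90 216 [113.2 117.7 121.8] [-11.5  -5.9  -0.2]
100 260 [122.  126.3 130.5] [-11.9  -6.2  -0.5]
110 698 [122.1 127.8 132. ] [-11.9  -6.4  -0.4]
120 474 [114.  118.8 123.2] [-11.6  -6.   -0.3]
rim w [ 483.02187021 -299.63974427] 1.813834552260122
grip in tool [ 16.  -10.7  98.2   1. ]
```

```bash
python3 - <<'E'
from h import *
G=np.array([576.5,-284,88]); Rt=tool(9.8,-45)
A=pose(G-70*Rt[:,2],Rt); plan(cur(),A,4); plan(A,pose(G,Rt),5)
E
```

```text
4 x [0.0043, -0.0018, 0.0073] [0.24, -0.41, 0.21] mm/row 8.6
5 x [0.0, -0.0, 0.014] [0.0, -0.0, -0.0] mm/row 14.0
```

```bash
python3 -m handwheel '[[0.0043,-0.0018,0.0073,0.24,-0.41,0.21,0.06],[0.0043,-0.0018,0.0073,0.24,-0.41,0.21,0.06],[0.0043,-0.0018,0.0073,0.24,-0.41,0.21,0.06],[0.0043,-0.0018,0.0073,0.24,-0.41,0.21,0.06],[0,0,0,0,0,0,0.06],[0,0,0,0,0,0,0.06]]'
python3 - <<'E'
from h import *
st();G=np.array([576.5,-284,88]); Rt=tool(9.8,-45)
plan(cur(),pose(G,Rt),5)
E
```

```text
time: 2.2
tool_pos: [624.8, -274.8, 136.0]
tcp_rot: [-179.9, 45.2, 9.9]
ft_force: [-0.1, 0.3, -0.0]
finger_gap: 60.2
grip_force: 0.0
t 2.2 j [-18.3, 68.7, 22.5, -25.0, 127.7, 53.4] p [624.8, -274.8, 136.0] rot [-179.87, 45.16, 9.92] F [-0.1, 0.3, -0.0] gap 60.2 gf 0.0
5 x [-0.0001, 0.0002, 0.0137] [-0.01, 0.03, 0.02] mm/row 13.7
```

```bash
python3 -m handwheel '[[0,0,0.0137,0,0,0,0.06],[0,0,0.0137,0,0,0,0.06],[0,0,0.0137,0,0,0,0.06],[0,0,0.0137,0,0,0,0.06],[0,0,0.0137,0,0,0,0.06],[0,0,0,0,0,0,0.06],[0,0,0,0,0,0,0.06]]' && python3 -m handwheel '[[0,0,0,0,0,0,0],[0,0,0,0,0,0,0],[0,0,0,0,0,0,0],[0,0,0,0,0,0,0],[0,0,0,0,0,0,0],[0,0,0,0,0,0,0],[0,0,0,0,0,0,0],[0,0,0,0,0,0,0]]' 110
python3 - <<'E'
from h import *
st(); a,d,s=snap('wrist','w2.png'); b,e,_=snap('top'); np.savez('s2.npz',a=b,d=e)
from cup import *
cupfit(cloud('top',np.load('s1.npz')['d']),470,550,235,345)
E
```

```text
time: 2.78
tool_pos: [577.4, -283.2, 88.7]
tcp_rot: [-179.9, 45.1, 9.9]
ft_force: [-0.1, 0.3, -0.2]
finger_gap: 60.0
grip_force: 0.0
time: 3.45
tool_pos: [578.4, -283.1, 89.1]
tcp_rot: [180.0, 45.0, 9.9]
ft_force: [4.7, 0.6, 5.0]
finger_gap: 10.8
grip_force: 107.6
t 3.45 j [-19.8, 60.4, 40.6, -23.3, 117.8, 56.6] p [578.4, -283.1, 89.1] rot [179.98, 44.98, 9.86] F [4.7, 0.6, 5.0] gap 10.8 gf 107.6cup.py:8: RuntimeWarning: Mean of empty slice.
  s=least_squares(f,q[:,:2].mean(0),loss='soft_l1',f_scale=2)
  ret = um.true_divide(
Traceback (most recent call last):
  File "cup.py", line 8, in cupfit
    s=least_squares(f,q[:,:2].mean(0),loss='soft_l1',f_scale=2)
ValueError: Initial guess is outside of provided bounds
```

```bash
python3 -m handwheel '[[-0.004,0,-0.004,0,0,0,0],[-0.008,0,-0.008,0,0,0,0],[-0.012,0,-0.012,0,0,0,0],[-0.016,0,-0.016,0,0,0,0],[-0.016,0,-0.016,0,0,0,0],[-0.014,0,-0.014,0,0,0,0],[-0.008,0,-0.008,0,0,0,0],[-0.004,0,-0.004,0,0,0,0]]'
cat > kin.py <<'E'
from h import *
import itertools
from scipy.optimize import least_squares
S=np.loadtxt('samp.txt')
Ry=lambda a:R.from_euler('y',a,degrees=True).as_matrix(); Rz=lambda a:R.from_euler('z',a,degrees=True).as_matrix()
def fk(q,k,s4,s6,o6):
    A=Rz(q[0]); B=A@Ry(q[1]); C=B@Ry(q[2]); D=C@Rz(s4*q[3])@Ry(q[4]); E=D@Rz(s6*q[5]+o6)
    p=A@[k[0],0,k[1]]+B@[0,0,k[2]]+C@[k[3],0,k[4]]+D@[0,0,k[5]]
    return p,E
def fit():
    best=None
    for s4,s6,o6 in itertools.product([1,-1],[1,-1],[0,90,180,-90]):
        e=max(np.degrees(np.linalg.norm(R.from_matrix(fk(q,np.zeros(6),s4,s6,o6)[1].T@R.from_euler('xyz',q[9:12],degrees=True).as_matrix()).as_rotvec())) for q in S)
        if best is None or e<best[0]: best=(e,s4,s6,o6)
    f=lambda k:np.concatenate([fk(q,k,*best[1:])[0]-q[6:9] for q in S])
    o=least_squares(f,[0,300,400,0,400,150]); return o.x,best,np.abs(o.fun).max()
LO=np.array([-169.43,-51.17,1.28,-76.62,0,-152.29]);HI=np.array([169.43,129.36,143.12,256.62,156.53,152.29])
def ik(T,q0,k,b):
    def f(q):
        p,E=fk(q,k,*b[1:]); return np.r_[(p-T[:3,3])/3,R.from_matrix(E.T@T[:3,:3]).as_rotvec(degrees=True)]
    o=least_squares(f,np.clip(q0,LO+.01,HI-.01),bounds=(LO,HI)); return o.x,np.abs(o.fun).max()
E
python3 - <<'E'
from h import *
st()
from kin import *
k,b,e=fit(); print(k.round(1),b,e)
q0=S[-1,:6]; B=np.array([586.7,-19.3])
for beta in (0,9,17.8,30):
  q=q0
  for tt in (0,30,50,66,75,85,92):
    th=np.radians(tt); e=np.r_[np.cos(np.radians(beta)),np.sin(np.radians(beta))]
    h=163*np.cos(th)-32*np.sin(th); v=-163*np.sin(th)-32*np.cos(th) # lip rel grip, h along -e
    L=B+25*np.r_[np.cos(np.radians(17.8)),np.sin(np.radians(17.8))]
    T=pose(np.r_[L+h*e,max(74-v,150)],tool(beta,-45+tt)); q,er=ik(T,q,k,b); print(beta,tt,T[:3,3].round(),q.round(1),er.round(3))
E
```

```text
time: 4.22
tool_pos: [578.6, -283.6, 208.1]
tcp_rot: [179.8, 44.8, 9.7]
ft_force: [0.3, -0.8, -1.8]
finger_gap: 10.8
grip_force: 107.7
t 4.22 j [-19.9, 54.6, 37.2, -25.7, 126.1, 52.2] p [578.6, -283.6, 208.1] rot [179.84, 44.83, 9.71] F [0.3, -0.8, -1.8] gap 10.8 gf 107.7
[ 42.9 282.6 278.1  85.2 508.1 203.1] (np.float64(3.574006888755375e-14), 1, 1, 90) 53.314080082496076
0 0 [774. -12. 150.] [ -0.7  80.1   1.3  -0.8 129.   88.9] 14.78
0 30 [736. -12. 183.] [ -0.8  57.   29.6  -0.2 108.4  89.1] 0.0
0 50 [691. -12. 219.] [-1.  27.1 65.6  0.1 82.4 89. ] 0.0
0 66 [648. -12. 236.] [-1.2  7.1 88.4  0.5 63.6 88.7] 0.0
0 75 [622. -12. 240.] [ -1.3  -3.5 100.3   0.8  53.2  88.4] 0.0
0 85 [593. -12. 239.] [ -1.4 -14.8 113.    1.4  41.8  87.9] 0.0
0 92 [573. -12. 236.] [ -1.6 -22.5 121.7   2.1  33.8  87.2] 0.0
9 0 [771.  14. 150.] [  2.5  80.2   1.3  -7.3 129.1  79.5] 14.211
9 30 [734.   8. 183.] [  1.2  56.3  30.6  -2.1 108.   81.8] 0.0
9 50 [690.   1. 219.] [-0.2 26.9 65.8  0.8 82.4 80.8] 0.0
9 66 [647.  -6. 236.] [-1.7  7.2 88.2  4.3 64.  78.1] 0.0
9 75 [622. -10. 240.] [ -2.8  -3.2 100.  
[... 340 characters left out ...]
.7] 0.0
17.8 66 [646.  -0. 236.] [-2.2  7.5 87.9  7.8 64.9 67.9] 0.0
17.8 75 [621.  -8. 240.] [-4.3 -2.3 99.1 13.1 55.7 63.2] 0.0
17.8 85 [594. -17. 239.] [ -6.9 -12.5 111.   21.8  46.3  55.1] 0.0
17.8 92 [575. -23. 236.] [ -9.  -18.9 118.8  30.5  40.5  46.8] 0.0
30 0 [752.  70. 150.] [  9.6  80.9   1.3 -21.3 129.5  58.9] 9.38
30 30 [719.  51. 183.] [  5.8  51.   38.2  -6.3 104.4  64.9] 0.0
30 50 [680.  28. 219.] [ 1.7 25.4 67.7  2.4 82.5 61.5] 0.0
30 66 [643.   7. 236.] [-2.9  8.2 87.2 12.2 67.2 54.1] 0.0
30 75 [620.  -6. 240.] [-6.1 -0.4 97.2 19.9 59.7 47.4] 0.0
30 85 [595. -20. 239.] [-10.1  -8.7 107.6  31.3  52.8  37. ] 0.0
30 92 [578. -30. 236.] [-13.1 -13.5 114.3  41.3  49.3  27.7] 0.0
```

```bash
sed -i 's/B@\[0,0,k\[2\]\]/B@[k[6],k[7],k[2]]/; s/np.zeros(6)/np.zeros(8)/; s/0,400,150\]/0,400,150,0,0]/' kin.py
sed -i 's/D@\[0,0,k\[5\]\]/D@[0,0,k[5]]/' kin.py
cat > pour.py <<'E'
from kin import *
k,b,e=fit(); print(k.round(1),b[1:],e)
q0=S[-1,:6]; B=np.array([586.7,-19.3])
def pourT(beta,tt,lx=25,lz=74,zmin=0):
    th=np.radians(tt); e=np.r_[np.cos(np.radians(beta)),np.sin(np.radians(beta))]
    h=163*np.cos(th)-32*np.sin(th); v=-163*np.sin(th)-32*np.cos(th)
    L=B+lx*np.r_[np.cos(np.radians(17.8)),np.sin(np.radians(17.8))]
    return pose(np.r_[L+h*e,max(lz-v,zmin)],tool(beta,-45+tt))
E
python3 - <<'E'
from pour import *
print(len(S))
for beta in (9,17.8):
  q=q0
  for tt in (0,30,50,66,75,85,92):
    T=pourT(beta,tt,zmin=220); q,er=ik(T,q,k,b); print(beta,tt,T[:3,3].round(),q.round(1),er.round(3))
E
```

```text
[ -0.  318.1 369.1  61.6 553.4 345.8  -0.   51.2] (1, 1, 90) 5.5152895583887585e-09
6
9 0 [771.  14. 220.] [  0.2  73.1   1.3  -9.7 133.5  75.2] 16.091
9 30 [734.   8. 220.] [ -2.   45.8  40.   -3.  108.9  78.4] 0.0
9 50 [690.   1. 220.] [-4.8 17.6 77.   1.2 80.6 76.1] 0.0
9 66 [647.  -6. 236.] [-8.3 -3.  99.9  6.9 63.1 70.6] 0.0
9 75 [622. -10. 240.] [-11.2 -14.2 112.   12.3  54.3  65.1] 0.0
9 85 [593. -14. 239.] [-15.3 -26.5 125.2  21.6  46.   55.5] 0.0
9 92 [573. -18. 236.] [-19.  -35.1 134.2  31.   41.8  45.9] 0.0
17.8 0 [766.  38. 220.] [  4.1  73.5   1.3 -16.  133.4  66.3] 13.967
17.8 30 [730.  27. 220.] [  0.2  44.5  41.9  -4.7 107.8  71.5] 0.0
17.8 50 [687.  13. 220.] [-4.1 17.3 77.4  1.9 80.7 67.8] 0.0
17.8 66 [646.  -0. 236.] [-9.7 -2.4 99.3 10.6 64.6 59.5] 0.0
17.8 75 [621.  -8. 240.] [-14.  -12.7 110.8  18.3  57.1  51.6] 0.0
17.8 85 [594. -17. 239.] [-20.1 -23.6 123.1  30.4  51.1  39. ] 0.0
17.8 92 [575. -23. 236.] [-25.2 -30.4 131.3  41.2  49.2  27.7] 0.0
```

```bash
python3 - <<'E'
from pour import *
A=pourT(17.8,40,zmin=240); C=pourT(17.8,64,lz=78); D=pourT(17.8,90,lz=74)
plan(cur(),A,16); plan(A,C,8); plan(C,D,24)
T0=cur(); X=np.real(logm(np.linalg.inv(T0)@A)); q=q0
for f in np.linspace(0,1,5): 
  T=T0@expm(f*X); q,er=ik(T,q,k,b); print(T[:3,3].round(),q.round(),er.round(2))
E
```

```text
[ -0.  318.1 369.1  61.6 553.4 345.8  -0.   51.2] (1, 1, 90) 5.5152895583887585e-09
16 x [0.0105, -0.0166, -0.0073] [-0.21, 2.49, -0.46] mm/row 21.0
8 x [-0.0077, 0.0, -0.0006] [0.0, 3.0, 0.0] mm/row 7.8
24 x [-0.0027, 0.0, -0.0016] [0.0, 1.08, -0.0] mm/row 3.1
[ 579. -284.  208.] [-20.  55.  37. -26. 126.  52.] 0.0
[ 617. -209.  203.] [-15.  48.  43. -17. 119.  58.] 0.0
[ 652. -133.  206.] [-11.  42.  49. -10. 112.  63.] 0.0
[684. -57. 219.] [ -6.  36.  54.  -5. 104.  67.] 0.0
[710.  20. 240.] [-2. 30. 59. -2. 95. 70.] 0.0
```

```bash
python3 -m handwheel '[[-0.008,0,-0.008,0,0,0,0],[-0.008,0,-0.008,0,0,0,0],[0.005,-0.008,-0.0037,-0.1,1.25,-0.23,0],[0.0105,-0.0166,-0.0073,-0.21,2.49,-0.46,0],[0.0105,-0.0166,-0.0073,-0.21,2.49,-0.46,0],[0.0105,-0.0166,-0.0073,-0.21,2.49,-0.46,0],[0.0105,-0.0166,-0.0073,-0.21,2.49,-0.46,0],[0.0105,-0.0166,-0.0073,-0.21,2.49,-0.46,0]]'
python3 -m handwheel '[[0.0105,-0.0166,-0.0073,-0.21,2.49,-0.46,0],[0.0105,-0.0166,-0.0073,-0.21,2.49,-0.46,0],[0.0105,-0.0166,-0.0073,-0.21,2.49,-0.46,0],[0.0105,-0.0166,-0.0073,-0.21,2.49,-0.46,0],[0.0105,-0.0166,-0.0073,-0.21,2.49,-0.46,0],[0.0105,-0.0166,-0.0073,-0.21,2.49,-0.46,0],[0.0105,-0.0166,-0.0073,-0.21,2.49,-0.46,0],[0.0105,-0.0166,-0.0073,-0.21,2.49,-0.46,0]]'
python3 -m handwheel '[[0.0105,-0.0166,-0.0073,-0.21,2.49,-0.46,0],[0.0105,-0.0166,-0.0073,-0.21,2.49,-0.46,0],[0.005,-0.008,-0.0037,-0.1,1.25,-0.23,0],[0,0,0,0,0,0,0],[0,0,0,0,0,0,0]]'
python3 - <<'E'
from pour import *
st(); A=cur(); C=pourT(17.8,64,lz=78); D=pourT(17.8,90,lz=74)
plan(A,C,8); plan(C,D,24)
b,_,_=snap('scene'); cv2.imwrite('pics/sc1.png',cv2.resize(b[120:340,100:400],None,fx=2.6,fy=2.6))
E
```

```text
time: 4.88
tool_pos: [629.6, -178.7, 221.2]
tcp_rot: [-179.1, 31.2, 13.0]
ft_force: [-0.2, -1.0, -2.5]
finger_gap: 10.7
grip_force: 107.7
time: 5.55
tool_pos: [692.8, -25.6, 244.7]
tcp_rot: [-179.5, 11.3, 16.7]
ft_force: [0.5, -0.9, -0.6]
finger_gap: 10.5
grip_force: 107.7
time: 5.97
tool_pos: [707.8, 20.2, 259.4]
tcp_rot: [-179.9, 5.2, 17.8]
ft_force: [0.8, -0.3, -2.4]
finger_gap: 10.9
grip_force: 107.8
[ -0.  318.1 369.1  61.6 553.4 345.8  -0.   51.2] (1, 1, 90) 5.5152895583887585e-09
t 5.97 j [-1.7, 29.3, 58.0, -1.6, 97.6, 70.3] p [707.8, 20.2, 259.4] rot [-179.89, 5.19, 17.81] F [0.8, -0.3, -2.4] gap 10.9 gf 107.8
8 x [-0.0077, 0.0001, 0.0019] [-0.01, 3.02, -0.0] mm/row 8.0
24 x [-0.0027, 0.0, -0.0016] [0.0, 1.08, -0.0] mm/row 3.1
```

View pics/sc1.png

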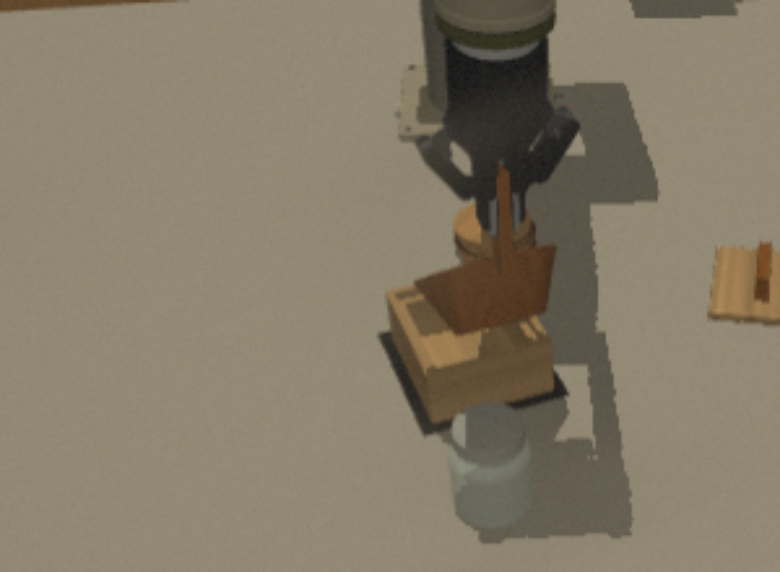

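The scene view shows the tilted cup held over the box, with its foot at about (500,325) above the far half of the mouth and no spilt balls. Pouring now, slowly, turning about the lip.

```bash
python3 -m handwheel '[[-0.0077,0,0.0019,0,3.02,0,0],[-0.0077,0,0.0019,0,3.02,0,0],[-0.0077,0,0.0019,0,3.02,0,0],[-0.0077,0,0.0019,0,3.02,0,0],[-0.0077,0,0.0019,0,3.02,0,0],[-0.0077,0,0.0019,0,3.02,0,0],[-0.0077,0,0.0019,0,3.02,0,0],[-0.0077,0,0.0019,0,3.02,0,0]]'
python3 -m handwheel '[[-0.0027,0,-0.0016,0,1.08,0,0],[-0.0027,0,-0.0016,0,1.08,0,0],[-0.0027,0,-0.0016,0,1.08,0,0],[-0.0027,0,-0.0016,0,1.08,0,0],[-0.0027,0,-0.0016,0,1.08,0,0],[-0.0027,0,-0.0016,0,1.08,0,0],[-0.0027,0,-0.0016,0,1.08,0,0],[-0.0027,0,-0.0016,0,1.08,0,0]]'
python3 -m handwheel '[[-0.0027,0,-0.0016,0,1.08,0,0],[-0.0027,0,-0.0016,0,1.08,0,0],[-0.0027,0,-0.0016,0,1.08,0,0],[-0.0027,0,-0.0016,0,1.08,0,0],[-0.0027,0,-0.0016,0,1.08,0,0],[-0.0027,0,-0.0016,0,1.08,0,0],[-0.0027,0,-0.0016,0,1.08,0,0],[-0.0027,0,-0.0016,0,1.08,0,0]]'
python3 -m handwheel '[[-0.0027,0,-0.0016,0,1.08,0,0],[-0.0027,0,-0.0016,0,1.08,0,0],[-0.0027,0,-0.0016,0,1.08,0,0],[-0.0027,0,-0.0016,0,1.08,0,0],[-0.0027,0,-0.0016,0,1.08,0,0],[-0.0027,0,-0.0016,0,1.08,0,0],[-0.0027,0,-0.0016,0,1.08,0,0],[-0.0027,0,-0.0016,0,1.08,0,0]]'
python3 -m handwheel '[[0,0,0,0,0,0,0],[0,0,0,0,0,0,0],[0,0,0,0,0,0,0],[0,0,0,0,0,0,0],[0,0,0,0,0,0,0],[0,0,0,0,0,0,0],[0,0,0,0,0,0,0],[0,0,0,0,0,0,0]]'
python3 - <<'E'
from h import *
st()
b,_,_=snap('scene'); t,_,_=snap('top'); 
cv2.imwrite('pics/sc2.png',np.hstack([cv2.resize(b[150:330,200:350],(480,576)),cv2.resize(t[210:320,315:435],(300,275)).copy() if 0 else cv2.resize(t[210:330,320:440],(320,576))]))
E
```

```text
time: 6.68
tool_pos: [650.7, 0.3, 237.5]
tcp_rot: [-179.9, -19.0, 17.6]
ft_force: [-0.5, -0.5, -2.2]
finger_gap: 10.6
grip_force: 107.8
time: 7.35
tool_pos: [627.8, -5.7, 242.2]
tcp_rot: [-179.9, -27.8, 17.7]
ft_force: [-0.0, 0.3, -1.6]
finger_gap: 10.8
grip_force: 108.0
time: 8.02
tool_pos: [603.8, -13.5, 241.7]
tcp_rot: [-179.9, -36.4, 17.7]
ft_force: [0.3, -0.3, -0.3]
finger_gap: 11.0
grip_force: 108.0
time: 8.68
tool_pos: [580.2, -21.1, 237.6]
tcp_rot: [-179.9, -45.1, 17.7]
ft_force: [-0.2, -0.5, -2.1]
finger_gap: 10.4
grip_force: 108.0
time: 9.35
tool_pos: [580.6, -20.8, 237.6]
tcp_rot: [-179.8, -44.9, 17.7]
ft_force: [-0.3, -0.8, -1.0]
finger_gap: 10.5
grip_force: 108.1
t 9.35 j [-23.6, -28.4, 128.8, 37.9, 49.6, 31.4] p [580.6, -20.8, 237.6] rot [-179.84, -44.95, 17.67] F [-0.3, -0.8, -1.0] gap 10.5 gf 108.1
```

View pics/sc2.png

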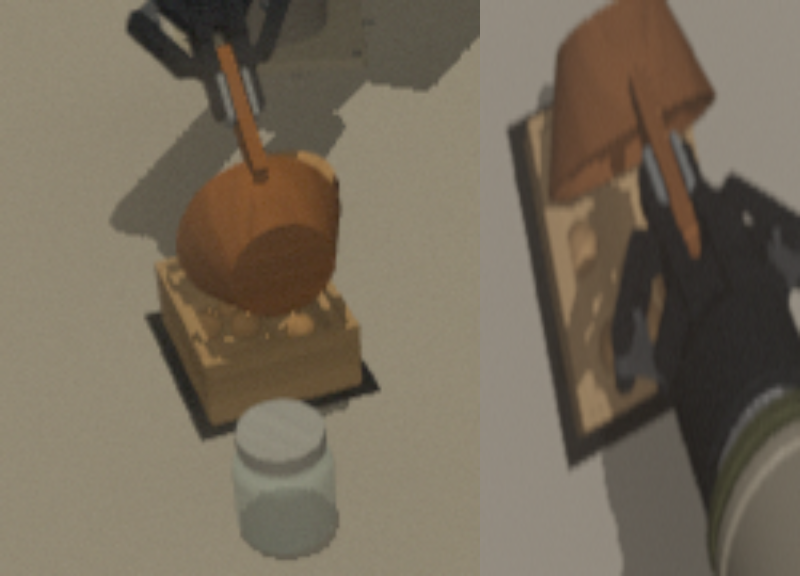

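Balls are visible inside the box and none outside, and the cup has not slipped much. Next: lift off and return the cup above its old spot.

```bash
python3 - <<'E'
from pour import *
A=cur(); A[2,3]+=60; M=pourT(17.8,40); M[:3,3]=[690,-10,290]
E=pose([578.4,-283.1,160],tool(9.86,-45))
plan(A,M,9); plan(M,E,14)
for a,c in((A,M),(M,E)):
  X=np.real(logm(np.linalg.inv(a)@c)); q=q0
  for f in np.linspace(0,1,4):
    T=a@expm(f*X); q,er=ik(T,q,k,b); print(T[:3,3].round(),q.round(),er.round(2))
E
```

```text
[ -0.  318.1 369.1  61.6 553.4 345.8   0.   51.2] (1, 1, 90) 2.2737367544323206e-13
9 x [0.011, 0.0026, 0.0056] [-0.01, -5.55, -0.01] mm/row 12.6
14 x [-0.008, 0.0171, 0.0137] [0.24, -2.85, 0.52] mm/row 23.3
[581. -21. 298.] [-24. -31. 124.  35.  55.  37.] 0.0
[617. -17. 306.] [-15. -14. 105.  16.  66.  54.] 0.0
[655. -13. 303.] [-8.  5. 83.  5. 81. 64.] 0.0
[690. -10. 290.] [-4. 26. 60. -2. 99. 68.] 0.0
[690. -10. 290.] [-4. 26. 60. -2. 99. 68.] 0.0
[ 667. -100.  234.] [ -9.  37.  52.  -7. 108.  64.] 0.0
[ 629. -192.  189.] [-14.  47.  46. -15. 116.  60.] 0.0
[ 578. -283.  160.] [-20.  57.  39. -25. 123.  54.] 0.0
```

```bash
python3 -m handwheel '[[0.007,0,-0.007,0,0,0,0],[0.014,0,-0.014,0,0,0,0],[0.014,0,-0.014,0,0,0,0],[0.007,0,-0.007,0,0,0,0],[0.011,0.0026,0.0056,-0.01,-5.55,-0.01,0],[0.011,0.0026,0.0056,-0.01,-5.55,-0.01,0],[0.011,0.0026,0.0056,-0.01,-5.55,-0.01,0],[0.011,0.0026,0.0056,-0.01,-5.55,-0.01,0]]'
python3 -m handwheel '[[0.011,0.0026,0.0056,-0.01,-5.55,-0.01,0],[0.011,0.0026,0.0056,-0.01,-5.55,-0.01,0],[0.011,0.0026,0.0056,-0.01,-5.55,-0.01,0],[0.011,0.0026,0.0056,-0.01,-5.55,-0.01,0],[0.011,0.0026,0.0056,-0.01,-5.55,-0.01,0],[-0.008,0.0171,0.0137,0.24,-2.85,0.52,0],[-0.008,0.0171,0.0137,0.24,-2.85,0.52,0],[-0.008,0.0171,0.0137,0.24,-2.85,0.52,0]]'
python3 -m handwheel '[[-0.008,0.0171,0.0137,0.24,-2.85,0.52,0],[-0.008,0.0171,0.0137,0.24,-2.85,0.52,0],[-0.008,0.0171,0.0137,0.24,-2.85,0.52,0],[-0.008,0.0171,0.0137,0.24,-2.85,0.52,0],[-0.008,0.0171,0.0137,0.24,-2.85,0.52,0],[-0.008,0.0171,0.0137,0.24,-2.85,0.52,0],[-0.008,0.0171,0.0137,0.24,-2.85,0.52,0],[-0.008,0.0171,0.0137,0.24,-2.85,0.52,0]]'
python3 -m handwheel '[[-0.008,0.0171,0.0137,0.24,-2.85,0.52,0],[-0.008,0.0171,0.0137,0.24,-2.85,0.52,0],[-0.008,0.0171,0.0137,0.24,-2.85,0.52,0],[0,0,0,0,0,0,0],[0,0,0,0,0,0,0],[0,0,0,0,0,0,0]]'
python3 - <<'E'
from pour import *
st(); plan(cur(),pose([578.4,-283.1,89.6],tool(9.86,-45)),8)
a,d,s=snap('wrist','w3.png'); o=cv2.imread('pics/w2.png')
for im in (o,a):
    h=cv2.cvtColor(im,cv2.COLOR_BGR2HSV); m=((h[...,0]<20)&(h[...,1]>110)&(h[...,2]>50)).astype(np.uint8); m[330:]=0; m[:,:150]=0; m[:,480:]=0
    c=max(cv2.findContours(m,0,1)[0],key=cv2.contourArea); print(cv2.boundingRect(c),cv2.contourArea(c))
t,d,_=snap('top'); cv2.imwrite('pics/v4.png',np.hstack([cv2.resize(a,(400,300)),cv2.resize(t[190:310,310:470],(400,300))])); np.savez('s3.npz',a=t,d=d)
P=cloud('top',d)
h=cv2.cvtColor(t,cv2.COLOR_BGR2HSV)
E
```

```text
time: 10.12
tool_pos: [630.8, -16.6, 307.3]
tcp_rot: [179.9, -22.7, 17.7]
ft_force: [0.2, 0.1, -0.7]
finger_gap: 10.4
grip_force: 108.0
time: 10.78
tool_pos: [677.8, -68.0, 250.0]
tcp_rot: [-179.5, 13.7, 16.3]
ft_force: [0.4, -0.9, -0.8]
finger_gap: 10.4
grip_force: 107.9
time: 11.45
tool_pos: [611.7, -225.5, 175.0]
tcp_rot: [-179.5, 36.5, 11.9]
ft_force: [0.3, -0.1, -0.9]
finger_gap: 11.0
grip_force: 108.0
time: 11.95
tool_pos: [578.3, -283.2, 158.6]
tcp_rot: [180.0, 44.9, 9.9]
ft_force: [-0.2, -0.1, -0.8]
finger_gap: 10.6
grip_force: 108.0
[ -0.  318.1 369.1  61.6 553.4 345.8   0.   51.2] (1, 1, 90) 2.2737367544323206e-13
t 11.95 j [-19.8, 56.5, 39.5, -24.6, 122.4, 54.2] p [578.3, -283.2, 158.6] rot [179.98, 44.87, 9.94] F [-0.2, -0.1, -0.8] gap 10.6 gf 108.0
8 x [0.0061, -0.0, 0.0061] [0.01, -0.02, 0.01] mm/row 8.6
(211, 213, 223, 117) 17038.5
(212, 213, 222, 117) 17060.0
```

View pics/v4.png

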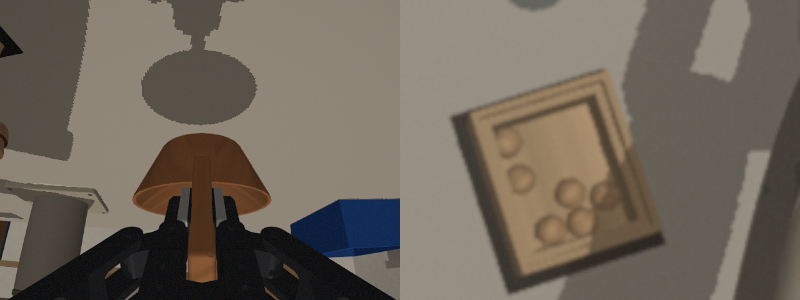

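All six balls are in the box (crop positions from (508,140) to (605,193)). The cup's outline in the wrist view matches the one at the grasp, so it has not slipped. Next: set it down, let go and back off along the handle.

```bash
python3 -m handwheel '[[0.0075,0,0.0075,0,0,0,0],[0.0085,0,0.0085,0,0,0,0],[0.0085,0,0.0085,0,0,0,0],[0.0085,0,0.0085,0,0,0,0],[0.007,0,0.007,0,0,0,0],[0.004,0,0.004,0,0,0,0],[0.002,0,0.002,0,0,0,0],[0.001,0,0.001,0,0,0,0]]'
python3 -m handwheel '[[0.0007,0,0.0007,0,0,0,0],[0.0005,0,0.0005,0,0,0,0],[0,0,0,0,0,0,0],[0,0,0,0,0,0,0]]'
python3 -c "from h import *;st()"
```

```text
time: 12.72
tool_pos: [577.5, -283.4, 91.3]
tcp_rot: [-180.0, 45.0, 10.0]
ft_force: [-0.1, 0.3, -1.6]
finger_gap: 10.6
grip_force: 108.0
time: 13.05
tool_pos: [578.1, -283.6, 91.2]
tcp_rot: [179.9, 44.9, 9.9]
ft_force: [-0.3, -0.3, -0.9]
finger_gap: 10.5
grip_force: 108.0
t 13.05 j [-19.9, 60.2, 40.8, -23.4, 117.8, 56.5] p [578.1, -283.6, 91.2] rot [179.91, 44.91, 9.9] F [-0.3, -0.3, -0.9] gap 10.5 gf 108.0
```

```bash
python3 -m handwheel '[[0.0007,0,0.0007,0,0,0,0],[0.0007,0,0.0007,0,0,0,0],[0,0,0,0,0,0,0],[0,0,0,0,0,0,0]]'
python3 -m handwheel '[[0,0,0,0,0,0,0.03],[0,0,0,0,0,0,0.06],[0,0,0,0,0,0,0.06],[0,0,0,0,0,0,0.06],[0,0,0,0,0,0,0.06]]' 
python3 -m handwheel '[[0,0,-0.005,0,0,0,0.06],[0,0,-0.012,0,0,0,0.06],[0,0,-0.015,0,0,0,0.06],[0,0,-0.015,0,0,0,0.06],[0,0,-0.015,0,0,0,0.06],[0,0,-0.015,0,0,0,0.06],[0,0,0,0,0,0,0.06],[0,0,0,0,0,0,0.06]]'
python3 - <<'E'
from pour import *
st()
a,d,s=snap('wrist','w4.png'); P=cloud('wrist',d,s)
m=np.zeros((480,640),bool); m[150:300,200:430]=1
hz=np.nan_to_num(P[...,2]); q=P[m&(hz>65)&(hz<140)]; print('handle top z',np.percentile(q[:,2],[50,99]))
q=P[m&(hz>50)&(hz<64)]; print('rim z pct',np.percentile(q[:,2],[5,50,95]),q.mean(0))
# lid grasp
B=np.r_[490,303.5]
for az in (-14,-16,-18,74-180,74):
  for z in (60,150):
   T=pose(np.r_[B,z],tool(az,0)); qq,er=ik(T,np.r_[25,20,80,0,85,80],k,b); print(az,z,qq.round(),er.round(2))
E
```

```text
time: 13.38
tool_pos: [578.1, -283.6, 89.1]
tcp_rot: [179.9, 44.9, 9.9]
ft_force: [1.8, 0.3, 1.5]
finger_gap: 11.1
grip_force: 108.7
time: 13.8
tool_pos: [577.8, -283.5, 88.5]
tcp_rot: [180.0, 45.0, 9.9]
ft_force: [0.6, 0.3, 0.4]
finger_gap: 60.1
grip_force: 0.0
time: 14.47
tool_pos: [632.1, -273.9, 143.1]
tcp_rot: [179.9, 44.9, 9.9]
ft_force: [0.5, -0.5, -0.4]
finger_gap: 59.9
grip_force: 0.0
[ -0.  318.1 369.1  61.6 553.4 345.8   0.   51.2] (1, 1, 90) 2.2737367544323206e-13
t 14.47 j [-18.1, 70.1, 19.3, -25.4, 129.0, 52.7] p [632.1, -273.9, 143.1] rot [179.88, 44.86, 9.91] F [0.5, -0.5, -0.4] gap 59.9 gf 0.0
handle top z [100.16239158 116.73008657]
rim z pct [50.40286384 54.54105012 57.34524391] [ 495.53100634 -298.11603287   54.35319697]
-14 60 [ 27.  14.  99.  -0.  67. 131.] 0.0
-14 150 [ 27.   8.  96.  -0.  77. 131.] 0.0
-16 60 [ 27.  14.  99.   0.  67. 133.] 0.0
-16 150 [ 27.   8.  96.   0.  77. 133.] 0.0
-18 60 [ 27.  14.  99.   0.  67. 135.] 0.0
-18 150 [ 27.   8.  96.   0.  77. 135.] 0.0
-106 60 [  7.   0. 125.  47.  44. 152.] 34.83
-106 150 [  4.  -8. 122.  42.  57. 152.] 36.7
74 60 [27. 14. 99. -0. 67. 43.] 0.0
74 150 [27.  8. 96. -0. 77. 43.] 0.0
```

View pics/w4.png

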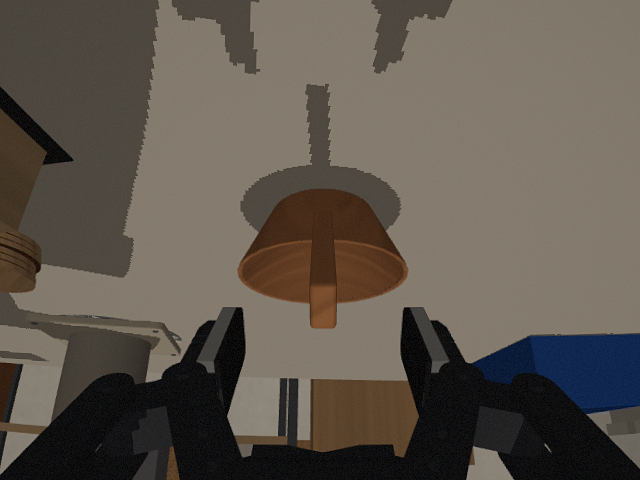

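The wrist view shows the cup upright, empty and free on the desk, with its rim at about 55–57 mm. On to the lid: I'll plan the hover path.

```bash
python3 - <<'E'
from pour import *
A=cur(); M=pose([600,-230,260],tool(5,-15)); E=pose([490,303.5,230],tool(-15.3,0)); q=q0
plan(A,M,8); plan(M,E,16)
for a,c in((A,M),(M,E)):
  X=np.real(logm(np.linalg.inv(a)@c))
  for f in np.linspace(0,1,5):
    T=a@expm(f*X); q,er=ik(T,q,k,b); print(T[:3,3].round(),q.round(),er.round(2))
E
```

```text
[ -0.  318.1 369.1  61.6 553.4 345.8   0.   51.2] (1, 1, 90) 2.2737367544323206e-13
8 x [-0.0106, -0.0059, -0.011] [0.32, 3.74, 0.54] mm/row 16.3
16 x [-0.0092, -0.0329, 0.0029] [0.17, 0.93, 1.26] mm/row 34.3
[ 631. -274.  142.] [-18.  70.  20. -25. 129.  53.] 0.0
[ 629. -262.  173.] [-19.  58.  32. -20. 122.  57.] 0.0
[ 623. -251.  203.] [-20.  47.  43. -15. 116.  60.] 0.0
[ 613. -241.  232.] [-21.  37.  53. -11. 110.  61.] 0.0
[ 600. -230.  260.] [-22.  27.  62.  -7. 104.  62.] 0.0
[ 600. -230.  260.] [-22.  27.  62.  -7. 104.  62.] 0.0
[ 554. -101.  257.] [-14.  12.  80.  -3.  99.  76.] 0.0
[520.  32. 250.] [-2.  2. 91. -0. 94. 93.] 0.0
[499. 167. 241.] [ 12.  -0.  95.   1.  90. 113.] 0.0
[490. 304. 230.] [ 27.   4.  91.   0.  85. 132.] 0.0
```

```bash
python3 -m handwheel '[[-0.0106,-0.0059,-0.011,0.32,3.74,0.54,0.06],[-0.0106,-0.0059,-0.011,0.32,3.74,0.54,0.06],[-0.0106,-0.0059,-0.011,0.32,3.74,0.54,0.06],[-0.0106,-0.0059,-0.011,0.32,3.74,0.54,0.06],[-0.0106,-0.0059,-0.011,0.32,3.74,0.54,0.06],[-0.0106,-0.0059,-0.011,0.32,3.74,0.54,0.06],[-0.0106,-0.0059,-0.011,0.32,3.74,0.54,0.06],[-0.0106,-0.0059,-0.011,0.32,3.74,0.54,0.06]]'
python3 -m handwheel '[[-0.0092,-0.0329,0.0029,0.17,0.93,1.26,0.06],[-0.0092,-0.0329,0.0029,0.17,0.93,1.26,0.06],[-0.0092,-0.0329,0.0029,0.17,0.93,1.26,0.06],[-0.0092,-0.0329,0.0029,0.17,0.93,1.26,0.06],[-0.0092,-0.0329,0.0029,0.17,0.93,1.26,0.06],[-0.0092,-0.0329,0.0029,0.17,0.93,1.26,0.06],[-0.0092,-0.0329,0.0029,0.17,0.93,1.26,0.06],[-0.0092,-0.0329,0.0029,0.17,0.93,1.26,0.06]]'
python3 -m handwheel '[[-0.0092,-0.0329,0.0029,0.17,0.93,1.26,0.06],[-0.0092,-0.0329,0.0029,0.17,0.93,1.26,0.06],[-0.0092,-0.0329,0.0029,0.17,0.93,1.26,0.06],[-0.0092,-0.0329,0.0029,0.17,0.93,1.26,0.06],[-0.0092,-0.0329,0.0029,0.17,0.93,1.26,0.06],[-0.0092,-0.0329,0.0029,0.17,0.93,1.26,0.06],[-0.0092,-0.0329,0.0029,0.17,0.93,1.26,0.06],[-0.0092,-0.0329,0.0029,0.17,0.93,1.26,0.06]]'
python3 -m handwheel '[[0,0,0,0,0,0,0.06],[0,0,0,0,0,0,0.06],[0,0,0,0,0,0,0.06]]'
python3 - <<'E'
from h import *
st(); a,d,s=snap('wrist','w5.png'); P=cloud('wrist',d,s); np.save('w5.npy',P)
hz=np.nan_to_num(P[...,2])
n=np.hypot(P[...,0]-490,P[...,1]-303.5)<110
for nm,lo,hi in(('plate',6,15),('bar',33,46)):
    q=P[n&(hz>lo)&(hz<hi)]
    if len(q): c,sz,an=cv2.minAreaRect(q[:,:2].astype(np.float32)); print(nm,len(q),np.round(c,1),np.round(sz,1),round(an,2),np.median(q[:,2]))
t,d,_=snap('top'); np.savez('s5.npz',a=t,d=d)
E
```

```text
time: 15.18
tool_pos: [598.4, -229.3, 261.0]
tcp_rot: [-179.9, 14.9, 4.9]
ft_force: [-0.0, -0.8, 0.7]
finger_gap: 59.7
grip_force: 0.0
time: 15.85
tool_pos: [518.4, 33.3, 250.4]
tcp_rot: [179.4, 7.5, -5.4]
ft_force: [0.4, 1.0, -0.5]
finger_gap: 60.1
grip_force: 0.0
time: 16.52
tool_pos: [488.8, 304.4, 230.7]
tcp_rot: [-179.9, 0.0, -15.4]
ft_force: [0.7, -0.6, -0.4]
finger_gap: 60.2
grip_force: 0.0
time: 16.77
tool_pos: [489.5, 302.9, 231.0]
tcp_rot: [-180.0, 0.1, -15.3]
ft_force: [-0.2, 0.2, -0.3]
finger_gap: 60.0
grip_force: 0.0
t 16.77 j [26.6, 4.3, 90.7, 0.1, 85.1, 131.9] p [489.5, 302.9, 231.0] rot [-179.99, 0.07, -15.27] F [-0.2, 0.2, -0.3] gap 60.0 gf 0.0
plate 16669 [490.2 303.8] [108.7 129.1] 75.39 10.913668728306106
bar 1562 [490.1 303.9] [14.  70.5] 75.11 40.73541702931644
```

View pics/w5.png

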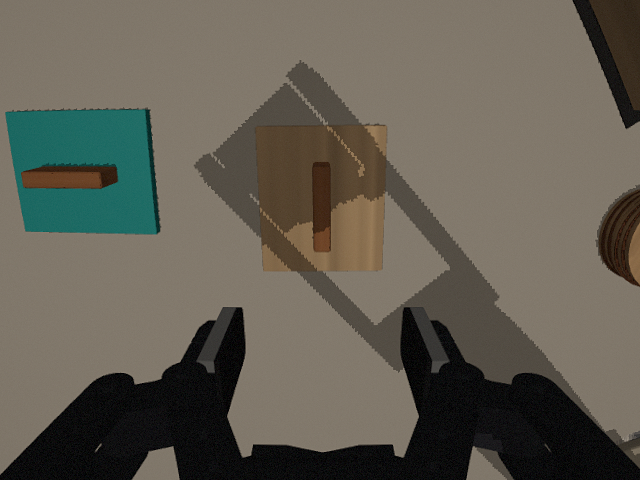

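The wrist view shows the wooden lid at (322,200) below the tool, with the turquoise look-alike off to the left. Both lid rectangles match the given sizes, with the centre at (490.2, 303.9) and the bar at −14.75°. Going down to grasp it.

```bash
python3 -m handwheel '[[0.0001,-0.0001,0.015,0,0,-0.1,0.06],[0.0001,-0.0001,0.03,0,0,-0.1,0.06],[0.0001,-0.0001,0.03,0,0,-0.1,0.06],[0.0001,-0.0001,0.03,0,0,-0.1,0.06],[0,-0.0001,0.03,0,0,-0.1,0.05],[0,-0.0001,0.03,0,0,0,0.05],[0,0,0.015,0,0,0,0.05],[0,0,0.010,0,0,0,0.05]]'
python3 -m handwheel '[[0,0,0.005,0,0,0,0.05],[0,0,0,0,0,0,0.05],[0,0,0,0,0,0,0.05]]'
python3 - <<'E'
from h import *
st(); plan(cur(),pose([490.2,303.9,33],tool(-14.75,0)),2)
E
```

```text
time: 17.53
tool_pos: [489.8, 302.1, 39.1]
tcp_rot: [179.9, 0.2, -14.9]
ft_force: [0.1, -0.2, 0.1]
finger_gap: 50.2
grip_force: 0.0
time: 17.78
tool_pos: [492.1, 304.4, 38.3]
tcp_rot: [-179.8, -0.1, -14.8]
ft_force: [-0.1, -0.4, 0.8]
finger_gap: 50.0
grip_force: 0.0
t 17.78 j [26.6, 15.7, 99.3, 0.1, 64.9, 131.4] p [492.1, 304.4, 38.3] rot [-179.84, -0.07, -14.82] F [-0.1, -0.4, 0.8] gap 50.0 gf 0.0
2 x [-0.0008, 0.0005, 0.0026] [-0.08, -0.04, -0.04] mm/row 2.8
```

```bash
python3 -m handwheel '[[-0.0004,0.0002,0.0025,0,0,0,0.05],[-0.0004,0.0002,0.002,0,0,0,0.04],[0,0,0,0,0,0,0],[0,0,0,0,0,0,0],[0,0,0,0,0,0,0],[0,0,0,0,0,0,0],[0,0,0,0,0,0,0],[0,0,0,0,0,0,0]]' 100
python3 -c "from h import *;[st() for _ in range(1)]"
python3 -m handwheel '[[0,0,-0.005,0,0,0,0],[0,0,-0.015,0,0,0,0],[0,0,-0.025,0,0,0,0],[0,0,-0.03,0,0,0,0],[0,0,-0.03,0,0,0,0],[0,0,-0.02,0,0,0,0],[0,0,-0.005,0,0,0,0],[0,0,0,0,0,0,0]]'
python3 - <<'E'
from pour import *
st(); A=cur(); E=pose([586.7,-19.3,170],tool(17.8,0)); plan(A,E,14)
X=np.real(logm(np.linalg.inv(A)@E)); q=q0
for f in np.linspace(0,1,4): 
  T=A@expm(f*X); q,er=ik(T,q,k,b); print(T[:3,3].round(),q.round(),er.round(2))
a,d,s=snap('wrist','w6.png'); P=cloud('wrist',d,s)
Q=(np.c_[P.reshape(-1,3),np.ones(480*640)]@np.linalg.inv(pose(s['tool_pos'],R.from_euler('xyz',s['tcp_rot'],degrees=True).as_matrix())).T)[:,:3]
np.save('w6t.npy',Q)
z=np.nan_to_num(Q[:,2]); n=(np.abs(Q[:,0])<110)&(np.abs(Q[:,1])<100)
q=Q[n&(z>18)&(z<30)]; c,sz,an=cv2.minAreaRect(q[:,:2].astype(np.float32)); print('plate in tool',len(q),np.round(c,1),np.round(sz,1),round(an,2),np.median(q[:,2]))
E
```

```text
time: 18.45
tool_pos: [490.7, 304.6, 33.3]
tcp_rot: [-179.9, -0.0, -14.8]
ft_force: [-1.0, -0.3, 5.2]
finger_gap: 12.2
grip_force: 98.6
t 18.45 j [26.7, 16.0, 99.5, 0.1, 64.4, 131.4] p [490.7, 304.6, 33.3] rot [-179.86, -0.04, -14.78] F [-1.0, -0.3, 5.2] gap 12.2 gf 98.6
time: 19.12
tool_pos: [491.2, 304.6, 164.4]
tcp_rot: [-179.8, -0.2, -14.8]
ft_force: [-0.5, -0.5, -1.1]
finger_gap: 12.2
grip_force: 97.8
[  0.  318.1 369.1  61.6 553.4 345.8   0.   51.2] (1, 1, 90) 1.573653207742609e-09
t 19.12 j [26.7, 7.0, 94.8, 0.1, 77.9, 131.5] p [491.2, 304.6, 164.4] rot [-179.78, -0.15, -14.79] F [-0.5, -0.5, -1.1] gap 12.2 gf 97.8
14 x [0.0068, 0.0235, -0.0004] [-0.01, -0.02, -2.33] mm/row 24.4
[491. 305. 164.] [ 27.   7.  95.   0.  78. 131.] 0.0
[502. 191. 166.] [ 15.   1. 101.   0.  78. 109.] 0.0
[534.  82. 168.] [  3.   1. 100.   0.  78.  86.] 0.0
[587. -19. 170.] [-7.  8. 93. -0. 79. 65.] 0.0
plate in tool 49433 [0.3 0.1] [108.3 128.3] 89.91 22.457732298272475
```

Lid held square and centred: measured at (0.3, 0.1) mm in the tool frame and 0.1° off. The box pose has to be exact, so I'll view it with the wrist camera from one side and repeat the top measurement.

```bash
cat > box.py <<'E'
from h import *
def boxfit(P):
    z=np.nan_to_num(P[...,2]); q=P[(z>57.5)&(z<67)&(np.hypot(P[...,0]-587,P[...,1]+19)<110)]
    c,sz,an=cv2.minAreaRect(q[:,:2].astype(np.float32)); 
    # trimmed refinement in rotated frame
    best=None
    for a in np.arange(16,20,.1):
        t=np.radians(a); M=np.array([[np.cos(t),np.sin(t)],[-np.sin(t),np.cos(t)]]); w=q[:,:2]@M.T
        lo,hi=np.percentile(w,.5,axis=0),np.percentile(w,99.5,axis=0); A=np.prod(hi-lo)
        if best is None or A<best[0]: best=(A,a,M.T@((lo+hi)/2),hi-lo)
    print('box rect',len(q),np.round(c,1),np.round(sz,1),round(an,2),'| trim',best[1].round(1),best[2].round(1),best[3].round(1),'z',np.median(q[:,2]).round(1))
E
python3 - <<'E'
from box import *
for i in range(3): t,d,_=snap('top'); boxfit(cloud('top',d))
E_=None
e=np.r_[np.cos(np.radians(17.8)),np.sin(np.radians(17.8))]
V=pose(np.r_[np.r_[586.7,-19.3]-140*e,240],tool(17.8,0)); plan(cur(),V,14)
E
```

```text
box rect 817 [586.5 -19.5] [144.1 126.6] 17.7 | trim 17.9 [586.6 -19.3] [143.5 125.6] z 61.9
box rect 812 [586.6 -19.3] [144.5 126.4] 17.88 | trim 17.5 [586.5 -19.2] [144.  125.6] z 62.0
box rect 824 [586.7 -19.3] [144.2 126.5] 17.68 | trim 17.8 [586.6 -19.2] [143.6 125.7] z 61.8
14 x [-0.0027, 0.0264, -0.0057] [0.0, 0.01, -2.33] mm/row 27.2
```

```bash
python3 -m handwheel '[[-0.0027,0.0264,-0.0057,0,0,-2.33,0],[-0.0027,0.0264,-0.0057,0,0,-2.33,0],[-0.0027,0.0264,-0.0057,0,0,-2.33,0],[-0.0027,0.0264,-0.0057,0,0,-2.33,0],[-0.0027,0.0264,-0.0057,0,0,-2.33,0],[-0.0027,0.0264,-0.0057,0,0,-2.33,0],[-0.0027,0.0264,-0.0057,0,0,-2.33,0],[-0.0027,0.0264,-0.0057,0,0,-2.33,0]]'
python3 -m handwheel '[[-0.0027,0.0264,-0.0057,0,0,-2.33,0],[-0.0027,0.0264,-0.0057,0,0,-2.33,0],[-0.0027,0.0264,-0.0057,0,0,-2.33,0],[-0.0027,0.0264,-0.0057,0,0,-2.33,0],[-0.0027,0.0264,-0.0057,0,0,-2.33,0],[-0.0027,0.0264,-0.0057,0,0,-2.33,0],[0,0,0,0,0,0,0],[0,0,0,0,0,0,0]]'
python3 - <<'E'
from box import *
st()
for i in range(3):
    a,d,s=snap('wrist','w7.png'); boxfit(cloud('wrist',d,s))
plan(cur(),pose([586.7,-19.3,120],tool(17.8,0)),10)
E
```

```text
time: 19.98
tool_pos: [443.1, 96.4, 206.2]
tcp_rot: [-179.9, 0.1, 4.0]
ft_force: [0.2, 0.4, -2.2]
finger_gap: 12.1
grip_force: 98.0
time: 20.65
tool_pos: [454.7, -61.9, 240.4]
tcp_rot: [-179.8, 0.1, 17.7]
ft_force: [-0.0, 1.0, -1.5]
finger_gap: 12.2
grip_force: 98.1
t 20.65 j [-14.2, -14.6, 107.4, 0.1, 87.3, 58.1] p [454.7, -61.9, 240.4] rot [-179.85, 0.06, 17.66] F [-0.0, 1.0, -1.5] gap 12.2 gf 98.1
box rect 4517 [558.  -28.8] [ 84.6 127. ] 17.81 | trim 17.6 [557.5 -28.9] [ 83.3 126. ] z 62.8
box rect 4455 [558.  -28.8] [ 84.5 127.1] 17.8 | trim 17.9 [557.5 -28.8] [ 83.2 125.9] z 62.8
box rect 4397 [558.1 -28.7] [ 85.2 126.7] 17.85 | trim 17.8 [557.7 -28.8] [ 83.4 125.9] z 62.8
10 x [0.0138, 0.0002, 0.012] [-0.02, 0.01, 0.0] mm/row 18.3
```

View pics/w7.png

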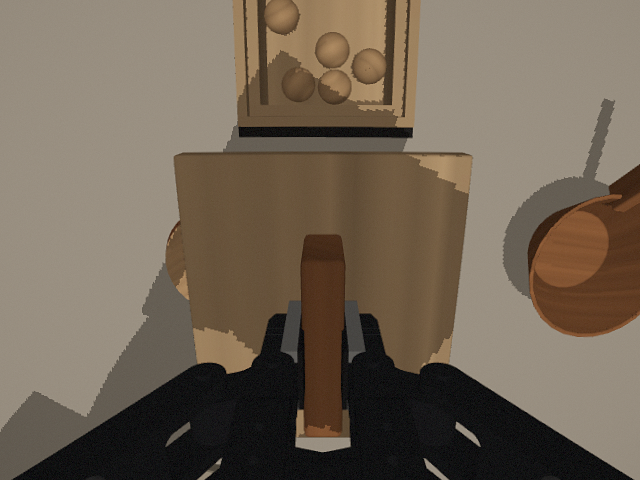

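The wrist view shows the box's near edge, with balls in it, beyond the held lid. Its side centre line and near edge agree with the top view to 0.4 mm, so the centre is (586.7, −19.3) at 17.8°. Moving above the box and averaging readings.

```bash
python3 -m handwheel '[[0.0138,0.0002,0.012,0,0,0,0],[0.0138,0.0002,0.012,0,0,0,0],[0.0138,0.0002,0.012,0,0,0,0],[0.0138,0.0002,0.012,0,0,0,0],[0.0138,0.0002,0.012,0,0,0,0],[0.0138,0.0002,0.012,0,0,0,0],[0.0138,0.0002,0.012,0,0,0,0],[0.0138,0.0002,0.012,0,0,0,0]]' >/dev/null
python3 -m handwheel '[[0.0138,0.0002,0.012,0,0,0,0],[0.0138,0.0002,0.012,0,0,0,0],[0,0,0,0,0,0,0],[0,0,0,0,0,0,0],[0,0,0,0,0,0,0]]'
cat > avg.py <<'E'
from h import *
import sys
p=[];w=[]
for i in range(8):
    r.snapshot('top'); s=r.sense(); p.append(s['tool_pos']); w.append(R.from_euler('xyz',s['tcp_rot'],degrees=True).as_matrix())
p=np.mean(p,0); W=R.from_matrix(w).mean().as_matrix()
print('t',round(s['time'],2),'p',p.round(2),'rot',R.from_matrix(W).as_euler('xyz',degrees=True).round(2),'F',s['ft_force'].round(1),'n',len(w))
z=float(sys.argv[1]); plan(pose(p,W),pose([586.5,-19.4,z],tool(17.78,0)),1)
E
python3 avg.py 120
```

```text
time: 21.88
tool_pos: [586.6, -19.7, 122.0]
tcp_rot: [-179.9, -0.0, 17.9]
ft_force: [1.0, 0.7, -0.5]
finger_gap: 12.5
grip_force: 98.2
t 22.28 p [587.19 -20.42 122.75] rot [-1.7995e+02 -1.0000e-01  1.7830e+01] F [-0.2  0.6 -1.3] n 8
1 x [-0.0004, -0.0012, 0.0028] [-0.05, -0.1, 0.05] mm/row 3.0
```

```bash
python3 -m handwheel '[[-0.0004,-0.0012,0.0028,-0.05,-0.1,0.05,0],[0,0,0.008,0,0,0,0],[0,0,0.008,0,0,0,0],[0,0,0.005,0,0,0,0],[0,0,0,0,0,0,0],[0,0,0,0,0,0,0]]'
python3 avg.py 88
```

```text
time: 22.78
tool_pos: [585.7, -19.3, 97.0]
tcp_rot: [-179.9, 0.2, 17.8]
ft_force: [-0.1, -0.6, -0.1]
finger_gap: 12.2
grip_force: 98.2
t 23.18 p [586.64 -19.36  98.39] rot [-1.7998e+02  3.0000e-02  1.7790e+01] F [-0.9 -0.1 -1.1] n 8
1 x [-0.0001, 0.0, 0.0104] [-0.02, 0.03, 0.01] mm/row 10.4
```

```bash
python3 -m handwheel '[[0,0,0.002,0,0,0,0],[0,0,0.002,0,0,0,0],[0,0,0.002,0,0,0,0],[0,0,0,0,0,0,0]]'
python3 -m handwheel '[[0,0,0.0015,0,0,0,0],[0,0,0.0015,0,0,0,0],[0,0,0,0,0,0,0]]'
python3 avg.py 85
```

```text
time: 23.52
tool_pos: [585.9, -19.3, 91.4]
tcp_rot: [-179.9, 0.1, 17.8]
ft_force: [0.4, 0.4, -0.9]
finger_gap: 12.4
grip_force: 98.2
time: 23.77
tool_pos: [586.2, -19.3, 88.7]
tcp_rot: [-180.0, 0.1, 17.8]
ft_force: [0.6, -0.3, -0.9]
finger_gap: 12.2
grip_force: 98.2
t 24.17 p [586.42 -19.33  89.13] rot [-1.7997e+02  5.0000e-02  1.7790e+01] F [-0.5  0.2 -1.7] n 8
1 x [0.0001, 0.0001, 0.0041] [-0.03, 0.05, 0.01] mm/row 4.1
```

It is in the pocket with no contact force (underside about 57 mm). Going on down to the ledge.

```bash
python3 -m handwheel '[[0,0,0.0015,0,0,0,0],[0,0,0.0015,0,0,0,0],[0,0,0,0,0,0,0]]'
python3 -m handwheel '[[0,0,0.0007,0,0,0,0],[0,0,0,0,0,0,0]]'
python3 -m handwheel '[[0,0,0.0006,0,0,0,0],[0,0,0,0,0,0,0]]'
python3 avg.py 84.5
```

```text
time: 24.42
tool_pos: [586.1, -19.3, 85.6]
tcp_rot: [-180.0, 0.1, 17.8]
ft_force: [0.3, 0.3, -1.0]
finger_gap: 12.6
grip_force: 98.2
time: 24.58
tool_pos: [586.4, -19.3, 85.4]
tcp_rot: [-180.0, 0.1, 17.8]
ft_force: [0.2, -0.3, -0.9]
finger_gap: 11.9
grip_force: 98.4
time: 24.75
tool_pos: [586.5, -19.3, 85.3]
tcp_rot: [-180.0, 0.0, 17.8]
ft_force: [-4.0, -0.0, 3.9]
finger_gap: 12.3
grip_force: 99.1
t 25.15 p [586.48 -19.34  85.29] rot [-1.7998e+02  4.0000e-02  1.7790e+01] F [-3.5  0.9  5.4] n 8
1 x [-0.0, 0.0001, 0.0008] [-0.02, 0.04, 0.01] mm/row 0.8
```

Contact with the ledge at the expected height. Releasing, backing off and checking.

```bash
python3 -m handwheel '[[0,0,0,0,0,0,0.025],[0,0,0,0,0,0,0.045],[0,0,0,0,0,0,0.045],[0,0,0,0,0,0,0.045],[0,0,-0.01,0,0,0,0.045],[0,0,-0.025,0,0,0,0.045],[0,0,-0.03,0,0,0,0.045],[0,0,-0.03,0,0,0,0.045]]'
python3 -m handwheel '[[0,0,-0.03,0,0,0,0.045],[-0.01,-0.03,-0.01,0,0,0,0.045],[-0.01,-0.035,-0.01,0,0,0,0.045],[-0.01,-0.035,-0.01,0,0,0,0.045],[-0.01,-0.035,-0.01,0,0,0,0.045],[-0.01,-0.035,-0.01,0,0,0,0.045],[-0.01,-0.035,0,0,0,0,0.045],[-0.01,-0.035,0,0,0,0,0.045]]'
python3 -m handwheel '[[0,0,0,0,0,0,0.045],[0,0,0,0,0,0,0.045]]'
python3 - <<'E'
from h import *
st(); t,d,_=snap('top'); P=cloud('top',d); z=np.nan_to_num(P[...,2])
n=np.hypot(P[...,0]-587,P[...,1]+19)<85
q=P[n&(z>80)&(z<105)]; print('bar',len(q),cv2.minAreaRect(q[:,:2].astype(np.float32)),np.median(q[:,2]))
w=(P[...,:2]-[586.6,-19.3])@np.array([[np.cos(.3107),-np.sin(.3107)],[np.sin(.3107),np.cos(.3107)]])
m=(abs(w[...,0])<62)&(abs(w[...,1])<52)&(z>50)&(z<75); x=np.c_[w[m],np.ones(m.sum())]; print('plane slopes,z',np.linalg.lstsq(x,z[m],rcond=None)[0],m.sum())
b,_,_=snap('scene')
cv2.imwrite('pics/fin.png',np.hstack([cv2.resize(t[140:400,310:560],(400,416)),cv2.resize(b[180:330,140:320],(400,416))]))
E
```

```text
time: 25.82
tool_pos: [585.9, -19.3, 180.9]
tcp_rot: [-179.9, 0.1, 17.8]
ft_force: [-0.0, -0.3, 0.3]
finger_gap: 44.9
grip_force: 0.0
time: 26.48
tool_pos: [446.0, 189.1, 262.0]
tcp_rot: [-180.0, -0.1, 17.8]
ft_force: [0.4, 0.1, -0.1]
finger_gap: 44.9
grip_force: 0.0
time: 26.65
tool_pos: [445.9, 189.2, 261.0]
tcp_rot: [-180.0, -0.0, 18.0]
ft_force: [0.6, -0.8, -0.1]
finger_gap: 45.1
grip_force: 0.0
t 26.65 j [16.9, -11.0, 102.3, 0.0, 88.7, 88.9] p [445.9, 189.2, 261.0] rot [-179.98, -0.04, 18.0] F [0.6, -0.8, -0.1] gap 45.1 gf 0.0
bar 244 ((585.4982299804688, -19.354812622070312), (67.2763671875, 15.067549705505371), 18.323152542114258) 91.15119001883994
plane slopes,z [-5.31936787e-03  3.30369420e-03  6.20551972e+01] 2520
```

View pics/fin.png

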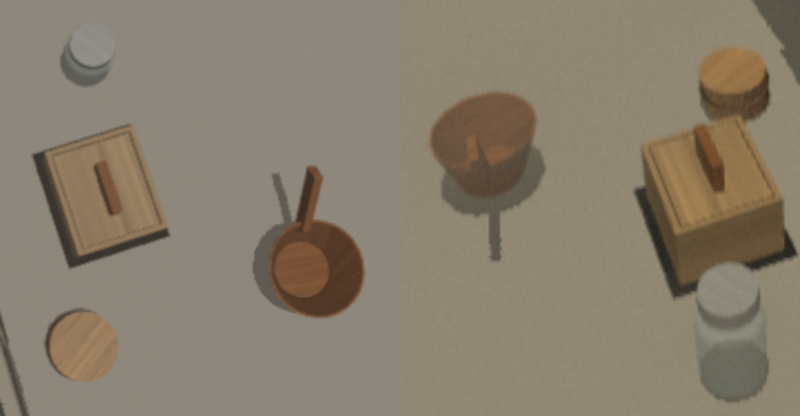

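The final view shows the lid flush and level in the box (top at 62.1 mm), the cup upright and empty, and the jar and coasters untouched. Handing in.

```bash
python3 -c "from bench import r; print(r.hand_in())"
```

```text
the job is handed in; nothing more can be done
None
```

The job is handed in (the call returned no verdict): all six balls are in the box, the empty cup stands upright on the desk, the lid sits flush and level in the box, and the jar and coasters are where they were.

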